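# Put the full comb frame on show at the honey stall

### The job

Swing the rack's keeper bar right out of the way and draw the frame that is full of honeycomb straight up out of the slotted rack, keeping it upright. Stand it on the reclined display easel, centred on the ledge with its lower edge right back so that it leans squarely against the two stays, let go, and then swing the keeper bar fully shut again over the two empty frames, which stay in the rack. Do not disturb the jars, tubs and spoon standing about.

Things in the scene. Friction and masses are not known exactly. Their poses are not given: they have to be found in the camera images.
- frame_full: The frame full of honeycomb: thin upright wooden frame, its opening filled by amber comb 8 mm thick (1 mm below the bars' faces). 150 mm wide (y), 110 high (z), 10 thick (x). Origin: centre of its underside; z to the top bar; both faces alike. 0.28 to 0.44 kg. Starts in any of the rack's three slots.
- frame_full_top (a point): Centre of the full frame's top edge, 110 mm above its origin. The bare top bar below it is 18 mm high, 10 mm thick and solid over the full width: pinch it across its thickness (the frame's x).
- frame_empty1: An empty bare wooden frame (one looks through it), otherwise like the full one: 150 mm wide (y), 110 high (z), 10 thick (x). Origin: centre of its underside; z to the top bar; both faces alike. 0.1 kg. Stays in the rack.
- frame_empty2: The other empty wooden frame, the same as frame_empty1. Stays in the rack.
- rack: Fixed white-painted wooden rack, left or right of the robot. Origin: centre of its underside. Floor plate 150 (x) by 180 mm (y), 10 mm thick. Frames stand on it, parallel to its y, in three slots at x = -45, 0, +45 mm, tops 120 mm above the table. Only the outer 10 mm of each frame end is in a slot, 13 mm wide, 80 deep; end walls (|y| 65 to 86 mm) reach 90 mm above the table, the middle is open.
- keeper (a joint): Angle (rad) of the keeper, a level steel bar on an upright pin. 0: shut at its stop, along the rack's +x over the -y ends of all frames, 6 mm above them, so they cannot be lifted. Grows as it swings out to the rack's -y side (clockwise from above) to its stop at 1.3; clear of all frames from 0.9. Stiff (0.08 N m) and stays where left.
- keeper_hinge (a point): On the keeper's pin axis at the bar's underside, 126 mm above the table; in the rack's frame x = -64, y = -62 mm. The bar is 12 mm wide and 12 mm high (126 to 138 mm above the table).
- keeper_peg (a point): Centre of the top of the upright round peg at the keeper's free end, to push it by: 14 mm in diameter, 32 mm high (138 to 170 mm above the table), 122 mm from the pin axis.
- easel: Fixed white-painted wooden display easel, reclined 0.30 rad: what stands on it leans with its top away towards the easel's +x; its open front faces its -x (the robot's side). Origin: centre of the underside of its base (110 x 180 mm). A frame standing properly has its origin at x = 15, y = 0, z = 42 mm of the easel, its y along the easel's y, its z along (sin 0.3, 0, cos 0.3).
- easel_corner (a point): Middle of the easel's inner corner line (easel x 20, y 0, z 40 mm), where ledge and stays meet. From it the ledge, 170 mm wide, runs 34 mm forward and up along (-cos 0.3, 0, sin 0.3) to a lip 10 mm high, 6 thick. Two stays at y = +-50 mm (20 wide, 10 thick, low cross rail between) run 65 mm up along (sin 0.3, 0, cos 0.3): a frame's top 45 mm stands free above them.
- tub_low: Bystander: closed honey tub, 92 mm wide, 77 mm high, the lower of a stack of two (154 mm high together). Origin: centre of its underside.
- tub_high: Bystander: closed honey tub, 92 mm wide, 77 mm high, standing on tub_low; its top is 154 mm above the table. Origin: centre of its underside.
- jar_mid: Bystander: honey jar, 56 mm wide, 80 mm high. Origin: centre of its underside.
- jar_near: Bystander: honey jar, 60 mm wide, 90 mm high. Origin: centre of its underside.
- tub_side: Bystander: closed dark honey tub, 92 mm wide, 77 mm high. Origin: centre of its underside.
- spoon: Bystander: wooden spoon lying flat, 160 mm long, under 30 mm high. Origin: near its middle.
- jar_far: Bystander: honey jar, 60 mm wide, 85 mm high. Origin: centre of its underside.
Mind the look-alikes: they are no part of the job. Leave any blue or orange look-alike of the easel alone. What is shaped like the frame_full but purple is not meant.

How it is judged:
On the way, in this order (a step that is already met when the one before it is completed fails the run):
1. the keeper bar is swung out (beyond 1.0 rad) with all three frames still in the rack (value of joint keeper above 1 rad and z of frame_full in the frame of rack below 0.02 m), for 0.1 s.
2. the full frame is drawn up clear of the slots (its underside above the rack's walls), upright within 0.2 rad (z of frame_full in the frame of rack above 0.092 m and angle between frame_full's own z axis and vertical below 0.2 rad and horizontal distance between frame_full and rack below 0.09 m), for 0.05 s.
3. the full frame leans at rest on the easel, let go, while the keeper is still open (x of frame_full in the frame of easel between 0.002 and 0.03 m and y of frame_full in the frame of easel between -0.02 and 0.02 m and z of frame_full in the frame of easel between 0.034 and 0.054 m and angle between frame_full's own z axis and vertical between 0.2 and 0.45 rad and angle between the y axis of frame_full and the y axis of easel, either way round below 0.1 rad and linear speed of frame_full below 0.02 m/s and contact force between frame_full and easel above 0.3 N and contact force between the fingers and frame_full below 0.05 N and value of joint keeper above 0.5 rad), for 0.2 s.
At the end, for the whole second after the job is handed in: Full frame at rest on the easel ledge, centred within 20 mm, lower edge within 13 mm of the stays, leaning 0.2 to 0.45 rad, parallel to the easel within 0.1 rad; both empty frames on the rack floor in their slots; keeper closed (below 0.15 rad) (x of frame_full in the frame of easel between 0.002 and 0.03 m and y of frame_full in the frame of easel between -0.02 and 0.02 m and z of frame_full in the frame of easel between 0.034 and 0.054 m and angle between frame_full's own z axis and vertical between 0.2 and 0.45 rad and angle between the y axis of frame_full and the y axis of easel, either way round below 0.1 rad and linear speed of frame_full below 0.02 m/s and contact force between frame_full and easel above 0.3 N and z of each of frame_empty1, frame_empty2 in the frame of rack below 0.018 m and angle between each of frame_empty1, frame_empty2's own z axis and vertical below 0.1 rad and value of joint keeper below 0.15 rad and contact force between each of the arm, the fingers and frame_full below 0.05 N); the robot touches nothing.
It fails at once if the full frame is tipped more than 0.9 rad from upright (angle between frame_full's own z axis and vertical above 0.9 rad).
It fails at once if an empty frame is drawn out of the rack (raised more than 30 mm) (z of any of frame_empty1, frame_empty2 in the frame of rack above 0.04 m).
It fails at once if a jar, tub or the spoon is moved more than 30 mm (distance of any of tub_low, tub_high, jar_mid, jar_near, tub_side, spoon, jar_far from where it was at the start of the episode above 0.03 m).
It also fails if it takes over 67 s, if anything falls off the work surface, if the arm or the gripper's body presses on something with over 40 N, if the wrist force passes 120 N, or if a joint passes its speed limit or range.

### The arm

A 7-joint arm with a two-finger parallel gripper is mounted at the origin on the work surface. World frame = base frame: x ahead of the robot, y to its left, z up, the work surface at z = 0. Lengths are in m, angles in rad, forces in N, time in s.
With the tool pointing down it reaches from about 0.4 to 0.85 m from the base axis. Payload 10.4 kg.
Tool frame: the origin (TCP) lies midway between the tips of the shut fingers; the grasp point (between the pads) lies 19 mm behind it; z points along the fingers, y is the line along which they close (so a half turn about z gives the same grasp; the last joint's range is limited). The gripper opens to 87 mm and grips with 3 to 60 N. Pads are 19 mm wide; open, the fingers measure 117 mm over their backs; the gripper's body (75 mm by 190 mm) begins 51 mm behind the grasp point.
Start: joints at [-1.263, 0.332, -0.065, 1.46, 0.022, 1.35, -0.088], TCP at [0.203, 0.591, 0.188] pointing down, gripper open.
Joint ranges: [-2.6, 2.6], [-0.5, 2.12], [-1.47, 1.34], [0.16, 2.42], [-1.27, 4.41], [0.06, 2.06], [-2.6, 2.6]. Speed limits (rad/s): [2.22, 2.22, 2.79, 2.79, 3.14, 3.14, 3.14].

### API

Orientations are given as a unit quaternion [w, x, y, z].
In Python, from rig import status, eyes, ticket gives the robot as it stands. The module is installed in compiled form; this text tells all that it offers.
- The arm moves only by the shell command python3 -m handwheel 'ROWS' [FORCE]. ROWS is JSON, a list of rows, each a list of 7 numbers: the shift along the tool's x, y, z normalised to -1 to 1, where 1 is 3 cm, then the turn, a rotation vector about the tool's x, y, z normalised to -1 to 1, where 1 is 1.5 rad, then the closure, from -1 (fully open) to 1 (shut). A call has 1 to 20 rows; each row shifts and turns the commanded pose from where the row before left it, along the tool's axes as they then stand; what a row does not reach is not made up. A row lasts 1/12 s, in which the tool goes at most 41.7 mm and 7.16 degrees, less where a joint would pass 70% of its speed; a pose out of reach is approached as far as the arm can. A call with a number of a shift or a turn outside -1 to 1 is refused whole. A call with a gripper value outside its range is refused whole. The fingers move at their own pace and stop on an object; FORCE is the grip in N (left out, the last holds). Time passes only in rows, so rows that do not move let the fingers close. It gives the time, the measured TCP pose, the force, the opening and the grip force at its end, in the units of the state.
- status.sense(): the state, without advancing time (a new reading comes with each control period).
- eyes.get_image(name): name is "side" or "top"; returns a dict with "image" (480x640x3 uint8, red, green, blue), "intrinsics" (3x3 intrinsics, pixels), "position" and "orientation" of the camera in the world. Camera axes: x right, y down, z forward; pixel columns grow to the right and rows downward; lengths in m; the calibration is good to about 2 mm. A picture is of the moment at which its call begins. There is no depth.
- ticket.job_done(): hands the job in; it is judged then, once.
The state is a dict: "time": time; "joint_positions": joint angles; "qd": joint speeds; "joint_torque": joint torques, N m; "tcp_pos": TCP position; "tool_rot": TCP orientation; "contact_force": force on the tool from outside, world axes, zero at the start; "torque": the same for the moment, N m; "opening": opening from 0.0 (shut) to 1.0 (fully open); "gripper_force": force on a finger pad.
Only numpy, scipy, OpenCV 4.12 (cv2) and the standard library are available. Lean on these libraries where they do the work, as an engineer would, in place of code of your own. Each camera call takes 0.05 s, during which the arm holds its last target. There are 200 camera calls.

## Working session

There is one attempt and no reset: what is moved stays moved. The work goes in short steps, Python scripts to look and compute and a shell command to move; the robot and the scene stay as the last step left them, time stands still between calls to the robot, and variables do not carry over. Pictures are saved under pics/ and viewed, at most 12 in all, crops included, and the job is handed in when it is done.

```bash
mkdir -p pics
python3 - <<'E'
from rig import status,eyes
import cv2,pickle
for n in("side","top"):
    d=eyes.get_image(n);pickle.dump(d,open(n+"0.pkl","wb"))
    cv2.imwrite(f"pics/{n}0.png",d["image"][:,:,::-1]);print(n,d["intrinsics"],d["position"],d["orientation"])
print(status.sense())
E
```

```text
side [[538.0481965    0.         317.04196658]
 [  0.         538.0481965  235.46478702]
 [  0.           0.           1.        ]] [0.40117305 1.09303066 1.15007023] [ 0.02247819 -0.07370725  0.91819906 -0.38855173]
top [[482.20901814   0.         320.28516154]
 [  0.         482.20901814 235.27525116]
 [  0.           0.           1.        ]] [0.30896174 0.06439832 1.36772975] [-0.07182598  0.70751849 -0.69942556  0.07115131]
{'time': 0.1, 'joint_positions': array([-1.26261471,  0.33280058, -0.06470328,  1.46085476,  0.0215956 ,
        1.34990763, -0.0885206 ]), 'qd': array([-0.00038552, -0.00146833, -0.00170281, -0.00212073,  0.00065774,
        0.00171679, -0.00039704]), 'joint_torque': array([ 1.31950037e-03, -6.24541783e+01,  2.44976452e-02, -3.90719140e+01,
       -6.13578921e-02,  3.65520478e-02,  6.63198512e-05]), 'tcp_pos': array([0.20286334, 0.59074552, 0.18723982]), 'tool_rot': array([-7.88424960e-05,  1.64637444e-01,  9.86353945e-01, -6.32641302e-04]), 'contact_force': array([ 1.85713601, -0.15952886, -0.14143925]), 'torque': array([-0.04707721, -0.0204437 , -0.03445973]), 'gripper_force': 0.0, 'opening': 0.9939042330464224}
```

View pics/top0.png

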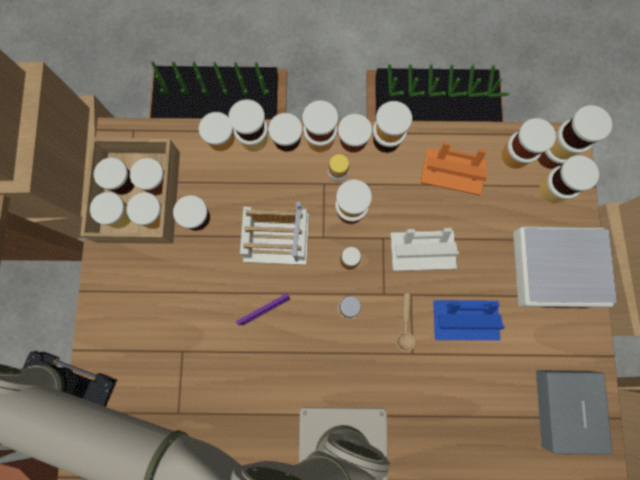

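View pics/side0.png

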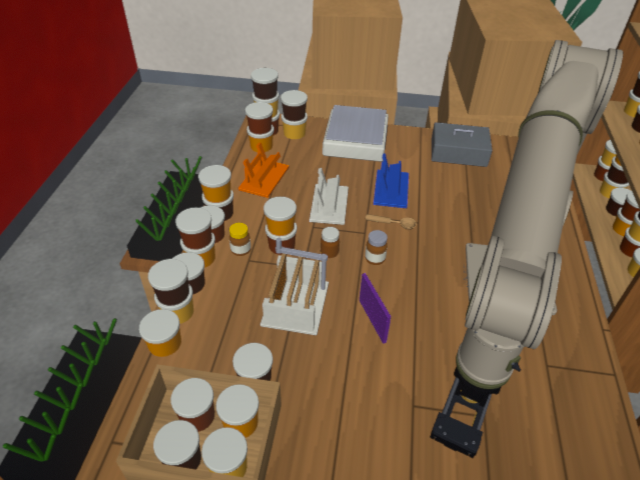

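The top view (up = +x, left = +y) shows the rack at about (275,236). The amber full frame is in its far slot near row 217, and the keeper runs down the right side near column 297. The white easel is at about (424,250) and the purple decoy at (263,309). Next I'll zoom in for corners.

```bash
cat > h.py <<'E'
import numpy as np,pickle,cv2
from scipy.spatial.transform import Rotation as R
def rot(q): return R.from_quat([q[1],q[2],q[3],q[0]])
def ray(d,u,v):
    K=d["intrinsics"];r=rot(d["orientation"]).apply(np.linalg.solve(K,[u,v,1.]));return np.array(d["position"]),r
def at(d,u,v,z):
    p,r=ray(d,u,v);return (p+r*(z-p[2])/r[2])
def proj(d,P):
    c=rot(d["orientation"]).inv().apply(np.atleast_2d(P)-d["position"]);c=c@d["intrinsics"].T;return c[:,:2]/c[:,2:]
E
python3 - <<'E'
import pickle,cv2,numpy as np
t=pickle.load(open("top0.pkl","rb"))["image"][:,:,::-1]
a=cv2.resize(t[195:275,232:318],None,fx=4.6,fy=4.6,interpolation=cv2.INTER_CUBIC)
b=cv2.resize(t[215:295,382:468],None,fx=4.6,fy=4.6,interpolation=cv2.INTER_CUBIC)
cv2.imwrite("pics/c1.png",np.hstack([a,b]))
E
```

```text
(no output)
```

View pics/c1.png

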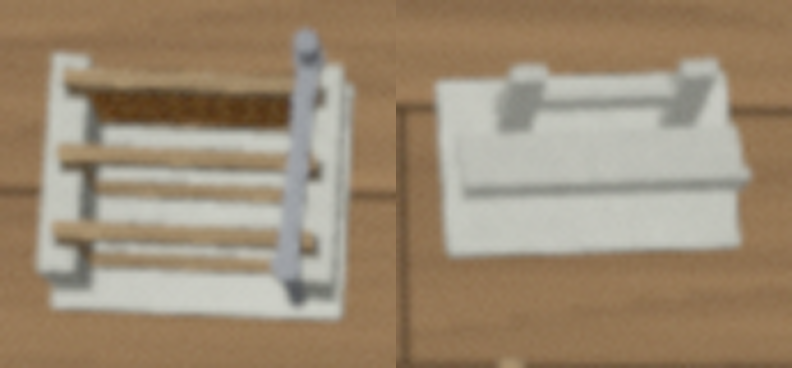

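Run:
```python
from h import *
from scipy.optimize import least_squares
d=pickle.load(open("top0.pkl","rb"))
def fit(P,c,off,x0):
    P=np.array(P)/1000.;c=(np.array(c,float)+.5)/4.6-.5+off
    def W(p):
        w=P.copy();s,k=np.sin(p[2]),np.cos(p[2]);w[:,0]=p[0]+k*P[:,0]-s*P[:,1];w[:,1]=p[1]+s*P[:,0]+k*P[:,1];return w
    r=least_squares(lambda p:(proj(d,W(p))-c).ravel(),x0,loss="soft_l1");print(r.x.round(4));print((proj(d,W(r.x))-c).round(1).tolist());return r.x
fit([(-75,90,10),(-75,-90,10),(45,75,120),(0,75,120),(-45,75,120),(-45,-75,120),(0,-75,120),(58,-62,170)],
 [(52,307),(341,318),(66,82),(59,155),(54,232),(315,242),(319,170),(306,38)],[232,195],[.6,.2,0])
fit([(-55,90,8),(-55,-90,8),(55,90,8),(44,50,100.6),(44,-50,100.6),(-15,85,58),(-15,-85,58)],
 [(51,255),(344,247),(40,82),(134,70),(304,67),(68,188),(352,180)],[382,215],[.6,-.2,0])
for n,u,v,z in [("tub",353,195,.154),("jm",351,256,.08),("jn",349,306,.09),("spoontop",407,294,.01),("sp2",406,342,.02),("tubside",191,212,.077),("jf",339,163,.085),("purp",263,309,.1),("blue",468,319,.05)]: print(n,at(d,u,v,z).round(3))
```

```text
[ 0.5799  0.193  -0.0343]
[[0.3, 0.5], [0.7, 1.0], [-0.1, -0.9], [0.1, -0.3], [-0.1, -0.3], [0.1, 0.1], [0.1, -1.0], [-1.6, 1.3]]
[ 0.5451 -0.2272  0.034 ]
[[-0.0, 1.0], [-0.3, 1.3], [0.4, 0.6], [-0.1, -0.2], [0.1, -0.3], [0.0, -1.3], [-0.0, -0.9]]
tub [ 0.667 -0.017  0.154]
jm [ 0.517 -0.016  0.08 ]
jn [ 0.383 -0.01   0.09 ]
spoontop [ 0.422 -0.178  0.01 ]
sp2 [ 0.291 -0.17   0.02 ]
tubside [0.635 0.425 0.077]
jf [0.78  0.017 0.085]
purp [0.372 0.214 0.1  ]
blue [ 0.354 -0.333  0.05 ]
```

```bash
cat >> h.py <<'E'
def to(pos,az=np.pi/2,tilt=0):
    """shift & turn (normalised, in present tool axes) to pos; az = azimuth of tool y, tilt = about world y"""
    from rig import status
    s=status.sense();T=rot(s["tool_rot"])
    G=R.from_euler('y',tilt)*R.from_euler('z',az-np.pi/2)*R.from_quat([0,1,0,0])
    print("t",round(s["time"],2),"tcp",s["tcp_pos"].round(4),"open",round(s["opening"],3),"gf",round(s["gripper_force"],1),"F",s["contact_force"].round(1),"j",s["joint_positions"].round(2))
    print("shift",(T.inv().apply(np.array(pos)-s["tcp_pos"])/.03).round(3),"turn",((T.inv()*G).as_rotvec()/1.5).round(4))
E
python3 -m handwheel '[[0,0,-1,0,0,0,0],[0,0,-1,0,0,-0.0735,0],[0,0,-1,0,0,-0.0735,0],[0,0,-1,0,0,-0.0735,0],[0,0,0,0,0,0,0]]' 10
python3 -c "
from h import *
to([.637,.127,.30])"
```

```text
time: 0.52
tcp_pos: [0.2034, 0.5927, 0.3143]
tool_rot: [0.001, -0.003, 1.0, 0.004]
contact_force: [0.2, 0.5, 1.2]
opening: 0.707
gripper_force: 0.0
t 0.52 tcp [0.2034 0.5927 0.3143] open 0.707 gf 0.0 F [0.2 0.5 1.2] j [-1.24  0.3  -0.1   1.24  0.03  1.59  0.24]
shift [-14.348 -15.624   0.384] turn [0.0053 0.0015 0.0044]
```

```bash
python3 -m handwheel '[[-0.9,-0.98,0,0,0,0,0],[-0.9,-0.98,0,0,0,0,0],[-0.9,-0.98,0,0,0,0,0],[-0.9,-0.98,0,0,0,0,0],[-0.9,-0.98,0,0,0,0,0],[-0.9,-0.98,0,0,0,0,0],[-0.9,-0.98,0,0,0,0,0],[-0.9,-0.98,0,0,0,0,0],[-0.9,-0.98,0,0,0,0,0],[-0.9,-0.98,0,0,0,0,0],[-0.9,-0.98,0,0,0,0,0],[-0.9,-0.98,0,0,0,0,0],[-0.9,-0.98,0,0,0,0,0],[-0.9,-0.98,0,0,0,0,0],[-0.9,-0.98,0,0,0,0,0],[-0.9,-0.98,0,0,0,0,0],[0,0,0,0,0,0,0],[0,0,0,0,0,0,0]]'
python3 -c "
from h import *
to([.637,.127,.145])"
```

```text
time: 2.02
tcp_pos: [0.6358, 0.1178, 0.3066]
tool_rot: [-0.001, 0.003, 1.0, -0.001]
contact_force: [-0.4, 0.4, 0.1]
opening: 0.499
gripper_force: 0.0
t 2.02 tcp [0.6358 0.1178 0.3066] open 0.499 gf 0.0 F [-0.4  0.4  0.1] j [-0.48  0.36  0.32  1.2  -0.11  1.6   1.39]
shift [-0.046  0.314  5.385] turn [-0.0011 -0.001  -0.0034]
```

```bash
python3 -m handwheel '[[-0.05,0.31,0.9,0,0,0,0],[0,0,0.9,0,0,0,0],[0,0,0.9,0,0,0,0],[0,0,0.9,0,0,0,0],[0,0,0.9,0,0,0,0],[0,0,0.85,0,0,0,0],[0,0,0,0,0,0,0],[0,0,0,0,0,0,0]]' 8
python3 - <<'E'
from h import *
from rig import eyes
to([.637,.127,.145])
out=[]
for n in("top","side"):
    d=eyes.get_image(n);pickle.dump(d,open(n+"1.pkl","wb"))
    u,v=proj(d,[.637,.127,.15])[0].astype(int);print(n,u,v)
    out.append(cv2.resize(d["image"][v-50:v+50,u-50:u+50,::-1],None,fx=4,fy=4,interpolation=cv2.INTER_CUBIC))
cv2.imwrite("pics/c2.png",np.hstack(out))
E
```

```text
time: 2.68
tcp_pos: [0.6352, 0.1312, 0.1469]
tool_rot: [-0.001, -0.001, 1.0, -0.0]
contact_force: [0.8, -0.0, 0.0]
opening: 0.499
gripper_force: 0.0
t 2.68 tcp [0.6352 0.1312 0.1469] open 0.499 gf 0.0 F [ 0.8 -0.   0. ] j [-0.49  0.41  0.3   1.46 -0.12  1.29  1.38]
shift [-0.06  -0.14   0.062] turn [-0.     -0.0016  0.0009]
top 297 205
side 278 245
```

View pics/c2.png

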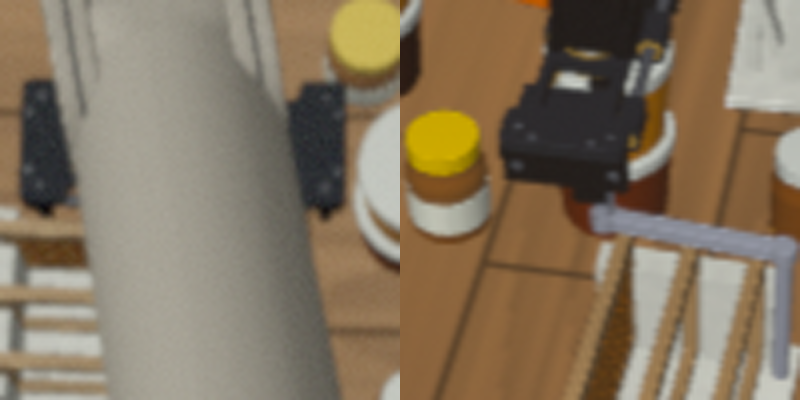

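The side crop shows the peg's base just below the fingers, at (605,215) in the crop, so the peg is between them. I'll close on it.

```bash
python3 -m handwheel '[[0,-0.1,0,0,0,0,0.4],[0,0,0,0,0,0,1],[0,0,0,0,0,0,1],[0,0,0,0,0,0,1],[0,0,0,0,0,0,1]]' 8
python3 - <<'E'
from h import *
to([.637,.127,.145])
E
```

```text
time: 3.2
tcp_pos: [0.6366, 0.1271, 0.1478]
tool_rot: [0.0, 0.0, 1.0, 0.0]
contact_force: [0.2, 0.4, -0.3]
opening: 0.206
gripper_force: 0.0
t 3.2 tcp [0.6366 0.1271 0.1478] open 0.206 gf 0.0 F [ 0.2  0.4 -0.3] j [-0.49  0.41  0.3   1.46 -0.12  1.29  1.39]
shift [-0.013 -0.002  0.093] turn [ 0.0002  0.0003 -0.0001]
```

```bash
python3 -m handwheel '[[0,0,0,0,0,0,1],[0,0,0,0,0,0,1],[0,0,0,0,0,0,1],[0.02,-0.406,0,0,0,0.0667,1],[0.02,-0.406,0,0,0,0.0667,1],[0.02,-0.406,0,0,0,0.0667,1],[0.02,-0.406,0,0,0,0.0667,1],[0.02,-0.406,0,0,0,0.0667,1],[0.02,-0.406,0,0,0,0.0667,1],[0,0,0,0,0,0,1]]' 8
python3 - <<'E'
from h import *
h=np.array([.5138,.1332]);q=1.2
to([*(h+.122*np.array([np.cos(q+.034),-np.sin(q+.034)])),.147],np.pi/2-1.2)
E
```

```text
time: 4.03
tcp_pos: [0.6146, 0.0554, 0.1477]
tool_rot: [0.0, 0.299, 0.954, -0.0]
contact_force: [-0.0, 0.1, 0.1]
opening: -0.001
gripper_force: 0.0
t 4.03 tcp [0.6146 0.0554 0.1477] open -0.001 gf 0.0 F [-0.   0.1  0.1] j [-0.5   0.35  0.42  1.56 -0.15  1.26  0.91]
shift [ 0.944 -2.173  0.024] turn [-0.0004  0.0004  0.3946]
```

The fingers shut on nothing, so I need another look.

Run:
```python
from h import *
from rig import eyes
out=[]
for n in("top","side"):
    d=eyes.get_image(n);pickle.dump(d,open(n+"2.pkl","wb"))
    u,v=proj(d,[.61,.12,.15])[0].astype(int);print(n,u,v)
    out.append(cv2.resize(d["image"][v-50:v+50,u-50:u+50,::-1],None,fx=4,fy=4,interpolation=cv2.INTER_CUBIC))
cv2.imwrite("pics/c3.png",np.hstack(out))
```

```text
top 300 215
side 288 244
```

View pics/c3.png

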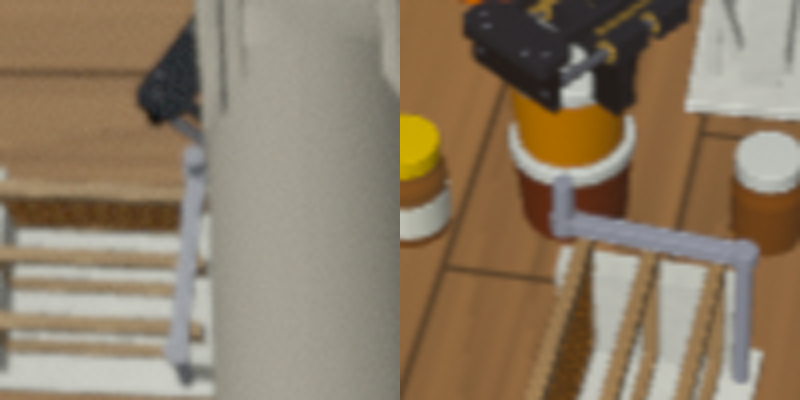

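Run:
```python
from h import *
s=pickle.load(open("side2.pkl","rb"));t=pickle.load(open("top2.pkl","rb"))
print(at(s,278.3,239,.17),at(t,298.8,203.5,.17)); print("base side",at(s,278.5,250,.138))
print("hinge side/top",at(s,238+348/4,194+250/4,.138),at(t,250+176/4,165+352/4,.138))
to([.64,.12,.147])
```

```text
[0.63671675 0.12439892 0.17      ] [0.63765869 0.1231538  0.17      ]
base side [0.63552418 0.13292878 0.138     ]
hinge side/top [0.5119445 0.1357183 0.138    ] [0.51395694 0.13441912 0.138     ]
t 4.13 tcp [0.6153 0.0584 0.1476] open 0.005 gf 0.0 F [1.  0.1 0.7] j [-0.5   0.35  0.42  1.56 -0.15  1.26  0.92]
shift [0.474 2.16  0.021] turn [ 3.000e-04  1.000e-04 -3.981e-01]
```

Run:
```python
from h import *
s=pickle.load(open("side2.pkl","rb"));s1=pickle.load(open("side1.pkl","rb"))
T=rot(__import__("rig").status.sense()["tool_rot"]).as_matrix()
c=np.array([.6146,.0554,.1477]);
print("now tip",(proj(s,c)-[238,194])*4,"body bottom",(proj(s,[c-T[:,2]*.07+T[:,1]*a+T[:,0]*b for a in(-.095,.095) for b in(-.037,.037)])-[238,194])*4)
c=np.array([.6352,.1312,.1469])
print("c2 tips",(proj(s1,[c+[0,a,0] for a in(-.037,-.022,0,.022,.037)])-[228,195])*4)
d=s["image"][190:270,240:340,::-1];cv2.imwrite("pics/c4.png",np.hstack([cv2.resize(d,None,fx=4,fy=4,interpolation=cv2.INTER_CUBIC),cv2.resize(s1["image"][190:270,240:340,::-1],None,fx=4,fy=4,interpolation=cv2.INTER_CUBIC)]))
```

```text
now tip [[215.17596508 136.81061519]] body bottom [[273.20019044 -31.55966703]
 [352.96555098  17.06064557]
 [ 67.23165993 103.08838321]
 [147.54657956 158.95562167]]
c2 tips [[213.88314189 169.59609312]
 [209.3446922  185.265332  ]
 [202.56384076 208.67658215]
 [195.63052216 232.61423327]
 [190.81318688 249.24633948]]
```

View pics/c4.png

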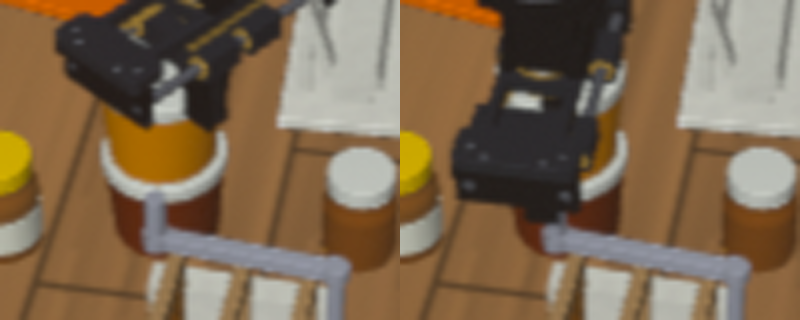

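```bash
python3 -m handwheel '[[0,0,-1,0,0,0,1],[0,0,0,0,0,-0.0796,1],[0,0,0,0,0,-0.0796,1],[0,0,0,0,0,-0.0796,1],[0,0,0,0,0,-0.0796,1],[0,0,0,0,0,-0.0796,1],[-0.36,1,0,0,0,0,1],[-0.36,1,0,0,0,0,1],[0,0.19,0,0,0,0,1],[0,0,0.3,0,0,0,1],[0,0,0,0,0,0,1]]' 8
python3 -m handwheel '[[0,0,0.15,0,0,0,1],[0,0,0.15,0,0,0,1]]'
python3 -m handwheel '[[0,0,0.15,0,0,0,1],[0,0,0,0,0,0,1]]'
python3 -m handwheel '[[0,0,0.15,0,0,0,1],[0,0,0,0,0,0,1]]'
```

```text
time: 5.05
tcp_pos: [0.6363, 0.1242, 0.1662]
tool_rot: [-0.001, -0.0, 1.0, -0.0]
contact_force: [-0.1, -0.3, -0.1]
opening: 0.004
gripper_force: 0.0
time: 5.22
tcp_pos: [0.6371, 0.1223, 0.1592]
tool_rot: [0.0, 0.002, 1.0, -0.0]
contact_force: [-0.7, -0.7, 0.7]
opening: 0.006
gripper_force: 0.0
time: 5.38
tcp_pos: [0.6365, 0.1229, 0.1538]
tool_rot: [-0.001, 0.002, 1.0, -0.0]
contact_force: [-0.7, 0.4, -0.3]
opening: 0.005
gripper_force: 0.0
time: 5.55
tcp_pos: [0.6367, 0.1235, 0.1497]
tool_rot: [-0.0, 0.002, 1.0, -0.0]
contact_force: [-0.2, -0.3, -0.6]
opening: 0.003
gripper_force: 0.0
```

```bash
for i in 1 2; do python3 -m handwheel '[[0,0,0.12,0,0,0,1],[0,0,0,0,0,0,1]]' | grep -E "tcp|cont"; done;  python3 -m handwheel '[[0,0,0.1,0,0,0,1],[0,0,0,0,0,0,1]]' | grep -E "tcp|cont"
```

```text
tcp_pos: [0.6368, 0.1237, 0.1463]
contact_force: [0.3, 0.3, -0.4]
tcp_pos: [0.6368, 0.1238, 0.1426]
contact_force: [-0.3, 0.4, -0.5]
tcp_pos: [0.6368, 0.1237, 0.1397]
contact_force: [-0.1, 0.3, -0.1]
```

```bash
for i in 1 2 3 4; do python3 -m handwheel '[[0,0,0.1,0,0,0,1],[0,0,0,0,0,0,1]]' | grep -E "tcp|cont"; done
python3 - <<'E'
from h import *
from rig import eyes
out=[]
for n in("top","side"):
    d=eyes.get_image(n);pickle.dump(d,open(n+"3.pkl","wb"))
    out.append(cv2.resize(d["image"][180:280,240:340,::-1],None,fx=4,fy=4,interpolation=cv2.INTER_CUBIC))
cv2.imwrite("pics/c5.png",np.hstack(out))
E
```

```text
tcp_pos: [0.6368, 0.1237, 0.1367]
contact_force: [-0.5, -0.5, -0.1]
tcp_pos: [0.6373, 0.1241, 0.1358]
contact_force: [-3.1, -0.3, 8.2]
tcp_pos: [0.6375, 0.125, 0.1353]
contact_force: [-10.7, -0.1, 26.4]
tcp_pos: [0.6378, 0.1258, 0.1349]
contact_force: [-18.8, 0.9, 42.1]
```

View pics/c5.png

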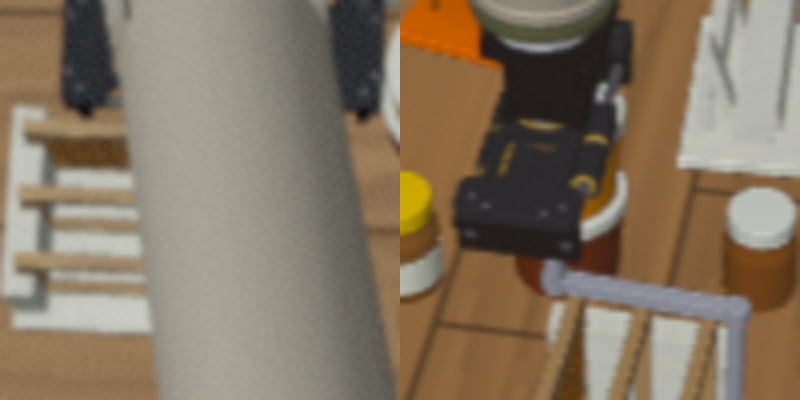

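Run:
```python
from h import *
t=pickle.load(open("top3.pkl","rb"));s=pickle.load(open("side3.pkl","rb"))
off=np.array([240,180])
c=np.array([.6375,.1252,.1351])
for dz in(0,.033):
  for h in(.07,.09,.11):
    B=[c+[b,a,h+dz] for a in(-.095,.095) for b in(-.037,.037)]
    print(dz,h,"top",((proj(t,B)-off)*4).round().tolist(),"side",((proj(s,B[2:])-off)*4).round().tolist())
```

```text
0 0.07 top [[381.0, 138.0], [382.0, 24.0], [75.0, 135.0], [80.0, 21.0]] side [[178.0, 312.0], [58.0, 297.0]]
0 0.09 top [[382.0, 131.0], [383.0, 14.0], [71.0, 127.0], [76.0, 11.0]] side [[177.0, 288.0], [56.0, 274.0]]
0 0.11 top [[383.0, 122.0], [384.0, 4.0], [67.0, 119.0], [72.0, 1.0]] side [[176.0, 265.0], [54.0, 250.0]]
0.033 0.07 top [[383.0, 125.0], [384.0, 8.0], [68.0, 122.0], [73.0, 4.0]] side [[176.0, 273.0], [54.0, 258.0]]
0.033 0.09 top [[384.0, 117.0], [385.0, -2.0], [64.0, 113.0], [69.0, -6.0]] side [[175.0, 249.0], [52.0, 234.0]]
0.033 0.11 top [[385.0, 108.0], [386.0, -13.0], [60.0, 104.0], [65.0, -17.0]] side [[174.0, 225.0], [50.0, 210.0]]
```

```bash
python3 -m handwheel '[[0,0,-0.7,0,0,0,0],[0,0,-0.5,0,0,0,0],[0,0,0,0,0,0,0],[0,0,0,0,0,0,0],[0,0,0,0,0,0,0],[0,0,0,0,0,0,0]]' 10
python3 - <<'E'
from h import *
to([.637,.1245,.113])
E
```

```text
time: 7.32
tcp_pos: [0.6364, 0.1236, 0.163]
tool_rot: [-0.001, 0.002, 1.0, -0.0]
contact_force: [-0.4, -0.4, -0.5]
opening: 0.375
gripper_force: 0.0
t 7.32 tcp [0.6364 0.1236 0.163 ] open 0.375 gf 0.0 F [-0.4 -0.4 -0.5] j [-0.49  0.4   0.31  1.44 -0.12  1.32  1.39]
shift [-0.022  0.029  1.666] turn [-0.0003 -0.0011 -0.0022]
```

```bash
python3 -m handwheel '[[0,0,0,0,0,0,0],[0,0,0,0,0,0,0],[0,0,0.5,0,0,0,0],[0,0,0.5,0,0,0,0],[0,0,0.35,0,0,0,0],[0,0,0.31,0,0,0,0],[0,0,0,0,0,0,0]]' 10
python3 -m handwheel '[[0,0,0,0,0,0,1],[0,0,0,0,0,0,1],[0,0,0,0,0,0,1],[0,0,0,0,0,0,1],[0,0,0,0,0,0,1],[0,0,0,0,0,0,1],[0,0,0,0,0,0,1],[0,0,0,0,0,0,1]]' 10
```

```text
time: 7.9
tcp_pos: [0.6358, 0.1235, 0.1121]
tool_rot: [-0.002, 0.002, 1.0, -0.0]
contact_force: [-0.0, -0.2, 0.2]
opening: 0.498
gripper_force: 0.0
time: 8.57
tcp_pos: [0.6372, 0.1239, 0.1148]
tool_rot: [0.0, 0.002, 1.0, 0.0]
contact_force: [-1.7, 0.5, 2.6]
opening: 0.159
gripper_force: 10.0
```

Now it has the peg (opening 0.159 = 14 mm, 10 N). Swinging it open.

```bash
python3 -m handwheel '[[0.02,-0.406,0,0,0,0.0667,1],[0.02,-0.406,0,0,0,0.0667,1],[0.02,-0.406,0,0,0,0.0667,1],[0.02,-0.406,0,0,0,0.0667,1],[0.02,-0.406,0,0,0,0.0667,1],[0.02,-0.406,0,0,0,0.0667,1],[0,0,0,0,0,0,1]]' 10
python3 - <<'E'
from h import *
h=np.array([.5138,.1332]);q=1.2
to([*(h+.122*np.array([np.cos(q+.034),-np.sin(q+.034)])),.113],np.pi/2-1.2)
E
```

```text
time: 9.15
tcp_pos: [0.6126, 0.0552, 0.1141]
tool_rot: [-0.003, 0.301, 0.954, 0.0]
contact_force: [-7.3, 4.4, 2.6]
opening: 0.157
gripper_force: 10.0
t 9.15 tcp [0.6126 0.0552 0.1141] open 0.157 gf 10.0 F [-7.3  4.4  2.6] j [-0.5   0.38  0.43  1.6  -0.17  1.2   0.92]
shift [ 0.886 -2.132  0.042] turn [-0.0016 -0.0033  0.393 ]
```

```bash
python3 -m handwheel '[[0.06,-0.406,0,0,0,0.0667,1],[0.04,-0.406,0,0,0,0.0667,1],[0.03,-0.406,0,0,0,0.0667,1],[0.02,-0.406,0,0,0,0.0667,1],[0.02,-0.406,0,0,0,0.0667,1],[0.02,-0.35,0,0,0,0.0667,1],[0,0,0,0,0,0,1],[0,0,0,0,0,0,1]]' 10
python3 - <<'E'
from h import *
s=__import__("rig").status.sense();v=s["tcp_pos"][:2]-[.5138,.1332];print("q",-np.arctan2(v[1],v[0])-.034,np.hypot(*v))
to([.625,.192,.2],0)
E
```

```text
time: 9.82
tcp_pos: [0.5573, 0.0151, 0.1141]
tool_rot: [-0.002, 0.566, 0.825, 0.001]
contact_force: [-3.3, 7.7, 0.2]
opening: 0.153
gripper_force: 10.0
q 1.1837167076911137 0.12581245857556939
t 9.82 tcp [0.5573 0.0151 0.1141] open 0.153 gf 10.0 F [-3.3  7.7  0.2] j [-0.58  0.26  0.55  1.76 -0.15  1.16  0.38]
shift [ 4.698  4.226 -2.849] turn [-0.001  -0.0025  0.2456]
```

```bash
python3 -m handwheel '[[0,0,0,0,0,0,0.2],[0,0,0,0,0,0,0.2],[0,0,0,0,0,0,0.2],[0,0,-0.3,0,0,0,0.2],[0,0,-0.8,0,0,0,0.2],[0,0,-1,0,0,0,0.2],[0,0,-1,0,0,0.067,0.2],[0,0,0,0,0,0.067,0.2],[0,0,0,0,0,0.067,0.2],[0,0,0,0,0,0.067,0.2],[0,0,0,0,0,0,0.2]]' 10
python3 - <<'E'
from h import *
to([.624,.1915,.2],-.034)
E
```

```text
time: 10.73
tcp_pos: [0.559, 0.0119, 0.2083]
tool_rot: [0.0, 0.721, 0.693, 0.0]
contact_force: [0.2, -0.3, 0.7]
opening: 0.403
gripper_force: 0.0
t 10.73 tcp [0.559  0.0119 0.2083] open 0.403 gf 0.0 F [ 0.2 -0.3  0.7] j [-0.63  0.19  0.61  1.64 -0.11  1.35 -0.05]
shift [6.068 1.922 0.278] turn [ 0.0006 -0.0001 -0.0043]
```

```bash
python3 -m handwheel '[[0.87,0.27,0,0,0,0,0.2],[0.87,0.27,0,0,0,0,0.2],[0.87,0.27,0,0,0,0,0.2],[0.87,0.27,0,0,0,-0.0043,0.2],[0.87,0.28,0,0,0,0,0.2],[0.87,0.28,0,0,0,0,0.2],[0.85,0.28,0,0,0,0,0.2],[0,0,1,0,0,0,0.2],[0,0,1,0,0,0,0.2],[0,0,0,0,0,0,0.2],[0,0,0,0,0,0,0.2]]' 10
python3 - <<'E'
from h import *
from rig import eyes
to([.624,.1915,.061],-.034)
out=[]
for n in("top","side"):
    d=eyes.get_image(n);pickle.dump(d,open(n+"4.pkl","wb"))
    out.append(cv2.resize(d["image"][180:280,230:330,::-1],None,fx=4,fy=4,interpolation=cv2.INTER_CUBIC))
cv2.imwrite("pics/c6.png",np.hstack(out))
E
```

```text
time: 11.65
tcp_pos: [0.6214, 0.1919, 0.1469]
tool_rot: [-0.0, 0.717, 0.698, -0.001]
contact_force: [-0.4, 0.1, 0.9]
opening: 0.4
gripper_force: 0.0
t 11.65 tcp [0.6214 0.1919 0.1469] open 0.4 gf 0.0 F [-0.4  0.1  0.9] j [-0.74  0.44  0.51  1.46 -0.22  1.29 -0.24]
shift [-0.005  0.093  2.862] turn [-0.0017  0.001   0.0047]
```

View pics/c6.png

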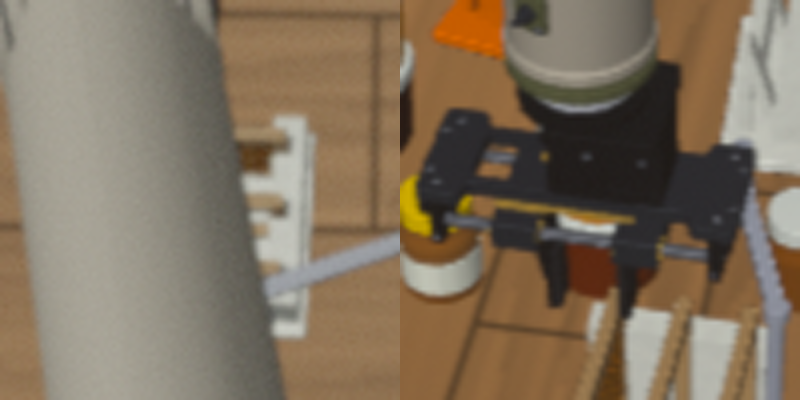

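The keeper is out, with its bar going right in the top view. The finger tips are at crop (553,305) and (625,315), about to straddle the full frame's bar. Next I'll check the tip position by projection.

Run:
```python
from h import *
s=pickle.load(open("side4.pkl","rb"))
off=[230,180]
c=np.array([.6214,.1919,.1469])
for dz in (0,.033): print(((proj(s,[c+[a,0,dz] for a in(.025,0,-.025)])-off)*4+[400,0]).round().tolist())
print("frame top y=-75,0,75",((proj(s,[[.624-.0026,.1165,.12],[.624,.1915,.12],[.6266,.2665,.12]])-off)*4+[400,0]).round().tolist())
print("empty1 top ends",((proj(s,[[.58-.0026,.118,.12],[.5826,.268,.12]])-off)*4+[400,0]).round().tolist())
```

```text
[[558.0, 334.0], [596.0, 339.0], [635.0, 344.0]]
[[555.0, 298.0], [595.0, 303.0], [634.0, 308.0]]
frame top y=-75,0,75 [[621.0, 284.0], [594.0, 366.0], [565.0, 455.0]]
empty1 top ends [[685.0, 294.0], [635.0, 466.0]]
```

```bash
python3 -m handwheel '[[0,0.1,0.5,0,0,0.0047,0.2],[0,0,0.6,0,0,0,0.2],[0,0,0.6,0,0,0,0.2],[0,0,0.5,0,0,0,0.2],[0,0,0.3,0,0,0,0.2],[0,0,0.3,0,0,0,0.2],[0,0,0,0,0,0,0.2]]' 25
python3 -m handwheel '[[0,0,0,0,0,0,1],[0,0,0,0,0,0,1],[0,0,0,0,0,0,1],[0,0,0,0,0,0,1],[0,0,0,0,0,0,1],[0,0,0,0,0,0,1],[0,0,0,0,0,0,1]]' 25
```

```text
time: 12.33
tcp_pos: [0.6251, 0.1922, 0.0631]
tool_rot: [-0.0, 0.72, 0.694, -0.0]
contact_force: [-1.0, -0.2, -0.2]
opening: 0.399
gripper_force: 0.0
time: 12.92
tcp_pos: [0.6256, 0.1925, 0.0639]
tool_rot: [0.0, 0.72, 0.694, 0.0]
contact_force: [0.4, -0.1, 3.5]
opening: 0.114
gripper_force: 25.0
```

```bash
python3 -m handwheel '[[0,0,-0.2,0,0,0,1],[0,0,-0.4,0,0,0,1],[0,0,-0.5,0,0,0,1],[0,0,-0.5,0,0,0,1],[0,0,-0.5,0,0,0,1],[0,0,-0.5,0,0,0,1],[0,0,-0.5,0,0,0,1],[0,0,-0.5,0,0,0,1],[0,0,-0.5,0,0,0,1],[0,0,-0.5,0,0,0,1],[0,0,-0.5,0,0,0,1],[0,0,-0.5,0,0,0,1],[0,0,-0.5,0,0,0,1],[0,0,-0.5,0,0,0,1],[0,0,0,0,0,0,1],[0,0,0,0,0,0,1]]' 40
python3 - <<'E'
from h import *
# above the easel: in front, upright
b=np.array([.5451,-.2272]);yaw=.034
x=b+R.from_euler('z',yaw).as_matrix()[:2,:2]@[.005,0]
to([*x,.265],yaw)
E
```

```text
time: 14.25
tcp_pos: [0.6253, 0.1923, 0.2621]
tool_rot: [0.0, 0.72, 0.694, 0.001]
contact_force: [1.0, 0.0, -4.1]
opening: 0.112
gripper_force: 40.0
t 14.25 tcp [0.6253 0.1923 0.2621] open 0.112 gf 40.0 F [ 1.   0.  -4.1] j [-0.74  0.4   0.53  1.28 -0.2   1.51 -0.27]
shift [-14.057  -2.003  -0.105] turn [ 0.0006 -0.0004 -0.0466]
```

```bash
python3 -m handwheel '[[-0.5,-0.05,0,0,0,0,1],[-0.9,-0.12,0,0,0,-0.0033,1],[-0.9,-0.12,0,0,0,-0.0033,1],[-0.9,-0.12,0,0,0,-0.0033,1],[-0.9,-0.12,0,0,0,-0.0033,1],[-0.9,-0.12,0,0,0,-0.0033,1],[-0.9,-0.12,0,0,0,-0.0033,1],[-0.9,-0.12,0,0,0,-0.0033,1],[-0.9,-0.12,0,0,0,-0.0033,1],[-0.9,-0.12,0,0,0,-0.0033,1],[-0.9,-0.12,0,0,0,-0.0033,1],[-0.9,-0.12,0,0,0,-0.0033,1],[-0.9,-0.12,0,0,0,-0.0033,1],[-0.9,-0.12,0,0,0,-0.0033,1],[-0.9,-0.12,0,0,0,-0.0033,1],[-0.9,-0.12,0,0,0,0,1],[-0.1,0,0,0,0,0,1],[0,0,0,0,0,0,1]]'
python3 - <<'E'
from h import *
b=np.array([.5451,-.2272,0]);Y=R.from_euler('z',.034)
f=np.array([np.sin(.3),0,np.cos(.3)])
# pose: frame bottom ref (easel), TCP_true 0.084 up frame z; dz .033 either along tool or world
o=np.array([.015,0,.042])
for name,corr in(("world",np.array([0,0,.033])),("tool",.033*f)):
  tgt=b+Y.apply(o+.084*f-corr); print(name,tgt.round(4))
to(tgt,.034,0)
from rig import status
T=rot(status.sense()["tool_rot"]);G=Y*R.from_euler('y',.3)*R.from_euler('z',-np.pi/2)*R.from_quat([0,1,0,0])
print("turn to recline",((T.inv()*G).as_rotvec()/1.5).round(4))
E
```

```text
time: 15.75
tcp_pos: [0.5669, -0.2332, 0.2603]
tool_rot: [-0.001, 0.697, 0.717, -0.001]
contact_force: [-1.0, 0.1, -3.5]
opening: 0.111
gripper_force: 40.0
world [ 0.5849 -0.2258  0.0892]
tool [ 0.5752 -0.2262  0.0907]
t 15.75 tcp [ 0.5669 -0.2332  0.2603] open 0.111 gf 40.0 F [-1.   0.1 -3.5] j [-0.24  0.33  0.72  1.41 -0.21  1.49  0.51]
shift [0.228 0.292 5.654] turn [-0.0014  0.0002 -0.0035]
turn to recline [ 0.1986 -0.0003 -0.0035]
```

```bash
python3 -m handwheel '[[0,0,0,0.0662,0,0,1],[0,0,0,0.0662,0,0,1],[0,0,0,0.0662,0,-0.0035,1],[0,0,0,0,0,0,1],[0,0,0,0,0,0,1]]'
python3 - <<'E'
from h import *
from rig import eyes,status
s=status.sense();T=rot(s["tool_rot"]);p=s["tcp_pos"];print(p,T.as_matrix().round(3).tolist())
out=[]
for n,(u0,v0) in dict(side=(280,110),top=(375,180)).items():
    d=eyes.get_image(n);pickle.dump(d,open(n+"5.pkl","wb"))
    out.append(cv2.resize(d["image"][v0:v0+130,u0:u0+100,::-1],None,fx=4,fy=4,interpolation=cv2.INTER_CUBIC))
    print(n)
    z=-T.as_matrix()[:,2];y=T.as_matrix()[:,0]
    for nm,ref in(("tool",p-.054*z),("world",p+[0,0,.033]-.087*z)):
        print(nm,"bottom +-y, top +-y",((proj(d,[ref+a*y+h*z for h in(0,.11) for a in(-.075,.075)])-[u0,v0])*4).round().tolist())
cv2.imwrite("pics/c7.png",np.hstack(out))
E
```

```text
time: 16.17
tcp_pos: [0.5697, -0.2287, 0.2579]
tool_rot: [-0.105, 0.684, 0.713, -0.108]
contact_force: [-1.6, -0.5, -2.2]
opening: 0.113
gripper_force: 40.0
[ 0.56974178 -0.22874861  0.25786152] [[-0.041, 0.954, -0.298], [0.999, 0.04, -0.01], [0.002, -0.298, -0.955]]
side
tool bottom +-y, top +-y [[206.0, 112.0], [187.0, 228.0], [167.0, -11.0], [144.0, 101.0]]
world bottom +-y, top +-y [[219.0, 111.0], [200.0, 227.0], [180.0, -12.0], [158.0, 101.0]]
top
tool bottom +-y, top +-y [[384.0, 213.0], [141.0, 220.0], [436.0, 118.0], [172.0, 126.0]]
world bottom +-y, top +-y [[387.0, 228.0], [143.0, 235.0], [439.0, 135.0], [173.0, 142.0]]
```

View pics/c7.png

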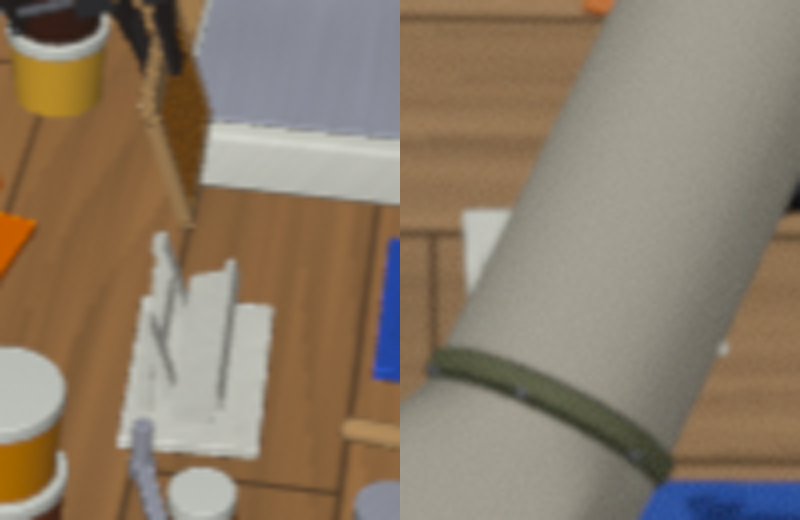

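Run:
```python
from h import *
d=pickle.load(open("side5.pkl","rb"));b=np.array([.5451,-.2272,0]);Y=R.from_euler('z',.034)
f=np.array([np.sin(.3),0,np.cos(.3)])
for n,P in dict(staytop_near=[.039,.05,.102],staytop_far=[.039,-.05,.102],lip_near=[-.015,.085,.06],lip_far=[-.015,-.085,.06],base_fn=[-.055,.09,.0],base_bn=[.055,.09,.0],base_ff=[-.055,-.09,.008]).items():
    print(n,((proj(d,b+Y.apply(P))-[280,110])*4).round())
o=np.array([.015,0,.042]);n_=np.array([np.cos(.3),0,-np.sin(.3)])
to(b+Y.apply(o+.054*f-.010*n_+.06*f),0)
print("final",b+Y.apply(o+.054*f))
```

```text
staytop_near [[146. 317.]]
staytop_far [[161. 238.]]
lip_near [[209. 394.]]
lip_far [[230. 259.]]
base_fn [[257. 460.]]
base_bn [[117. 447.]]
base_ff [[275. 308.]]
t 16.27 tcp [ 0.5686 -0.2305  0.2616] open 0.112 gf 40.0 F [-0.7  0.1 -3.1] j [-0.14  0.6   0.7   1.1  -0.23  1.82  0.53]
shift [0.13  1.551 3.28 ] turn [-0.1976  0.0031  0.0255]
final [ 0.5760402  -0.22614763  0.09358817]
```

```bash
python3 -m handwheel '[[0.06,0.8,0.5,0,0,0,1],[0.07,0.75,0.5,0,0,0,1],[0,0,0.8,0,0,0,1],[0,0,0.8,0,0,0,1],[0,0,0.68,0,0,0,1],[0,0,0.6,0,0,0,1],[0,0,0.5,0,0,0,1],[0,0,0,0,0,0,1],[0,0,0,0,0,0,1]]'
python3 - <<'E'
from h import *
to([0.5760402,  -0.22614763 , 0.09358817],.034,0)
E
```

```text
time: 17.02
tcp_pos: [0.5743, -0.2259, 0.1238]
tool_rot: [-0.103, 0.686, 0.713, -0.105]
contact_force: [-0.0, 0.6, -2.2]
opening: 0.11
gripper_force: 40.0
t 17.02 tcp [ 0.5743 -0.2259  0.1238] open 0.11 gf 40.0 F [-0.   0.6 -2.2] j [-0.17  0.67  0.67  1.29 -0.26  1.57  0.52]
shift [-0.013  0.347  0.945] turn [-0.197  -0.0009  0.0029]
```

```bash
python3 -m handwheel '[[0,0,0.4,0,0,0,1],[0,0,0.3,0,0,0,1],[0,0,0.1,0,0,0,1],[0,0,0,0,0,0,1]]' | grep -E "tcp|cont"; for i in 1 2 3; do python3 -m handwheel '[[0,0,0.07,0,0,0,1],[0,0,0,0,0,0,1]]' | grep -E "tcp|cont"; done
```

```text
tcp_pos: [0.5669, -0.2261, 0.0984]
contact_force: [-0.3, -0.2, -3.2]
tcp_pos: [0.567, -0.2265, 0.0971]
contact_force: [-0.3, -0.0, -2.7]
tcp_pos: [0.5665, -0.2264, 0.0952]
contact_force: [0.7, -0.1, -2.2]
tcp_pos: [0.567, -0.2264, 0.0949]
contact_force: [1.8, 2.1, 8.0]
```

```bash
python3 -m handwheel '[[0,0,-0.05,0,0,0,1],[0,0.1,0,0,0,0,1],[0,0.1,0,0,0,0,1],[0,0,0,0,0,0,1]]' | grep -E "tcp|cont"; for i in 1 2 3; do python3 -m handwheel '[[0,0.06,0,0,0,0,1],[0,0,0,0,0,0,1]]' | grep -E "tcp|cont|rot"; done
```

```text
tcp_pos: [0.5726, -0.2265, 0.0932]
contact_force: [1.3, -0.6, 4.4]
tcp_pos: [0.5737, -0.2265, 0.0929]
tool_rot: [-0.103, 0.686, 0.713, -0.107]
contact_force: [-1.4, 0.4, 6.6]
tcp_pos: [0.5747, -0.2264, 0.0926]
tool_rot: [-0.104, 0.686, 0.712, -0.107]
contact_force: [-2.6, 1.5, 9.2]
tcp_pos: [0.5748, -0.2264, 0.0925]
tool_rot: [-0.105, 0.686, 0.712, -0.108]
contact_force: [-10.8, 3.3, 15.3]
```

```bash
python3 -m handwheel '[[0,-0.04,0,0,0,0,1],[0,0,0,0,0,0,0.5],[0,0,0,0,0,0,0.5],[0,0,0,0,0,0,0.5],[0,0,0,0,0,0,0.3],[0,0,0,0,0,0,0.3],[0,0,0,0,0,0,0.3]]'
python3 -m handwheel '[[0,0,-0.2,0,0,0,0.3],[0,0,-0.4,0,0,0,0.3],[0,0,-0.8,0,0,0,0.3],[0,0,-1,0,0,0,0.3],[0,0,-1,0,0,0,0.3],[0,0,-1,0,0,0,0.3],[0,0,0,-0.066,0,0,0.3],[0,0,0,-0.066,0,0,0.3],[0,0,0,-0.066,0,0,0.3],[0,0,0,0,0,0,0.3]]'
python3 - <<'E'
from h import *
from rig import eyes
to([.555,.0146,.2],np.pi/2-1.2)
b=np.array([.5451,-.2272,0]);Y=R.from_euler('z',.034);f=np.array([np.sin(.3),0,np.cos(.3)])
out=[]
for n,(u0,v0) in dict(side=(270,130),top=(375,180)).items():
    d=eyes.get_image(n);pickle.dump(d,open(n+"6.pkl","wb"))
    out.append(cv2.resize(d["image"][v0:v0+130,u0:u0+100,::-1],None,fx=4,fy=4,interpolation=cv2.INTER_CUBIC))
    print(n,"bottom -+y, top -+y",((proj(d,[b+Y.apply(np.array([.015,a,.042])+h*f) for h in(0,.11) for a in(-.075,.075)])-[u0,v0])*4).round().tolist())
cv2.imwrite("pics/c8.png",np.hstack(out))
E
```

```text
time: 19.27
tcp_pos: [0.5759, -0.2259, 0.0914]
tool_rot: [-0.103, 0.686, 0.713, -0.107]
contact_force: [0.6, -0.3, -0.1]
opening: 0.333
gripper_force: 0.0
time: 20.1
tcp_pos: [0.6108, -0.2275, 0.2193]
tool_rot: [0.001, 0.696, 0.718, 0.003]
contact_force: [-1.8, -0.7, 0.8]
opening: 0.348
gripper_force: 0.0
t 20.1 tcp [ 0.6108 -0.2275  0.2193] open 0.348 gf 0.0 F [-1.8 -0.7  0.8] j [-0.21  0.43  0.7   1.37 -0.28  1.43  0.52]
shift [ 8.125 -1.602  0.656] turn [ 0.0033 -0.0012 -0.2256]
side bottom -+y, top -+y [[232.0, 200.0], [211.0, 320.0], [195.0, 92.0], [171.0, 210.0]]
top bottom -+y, top -+y [[308.0, 253.0], [94.0, 258.0], [348.0, 174.0], [117.0, 179.0]]
```

View pics/c8.png

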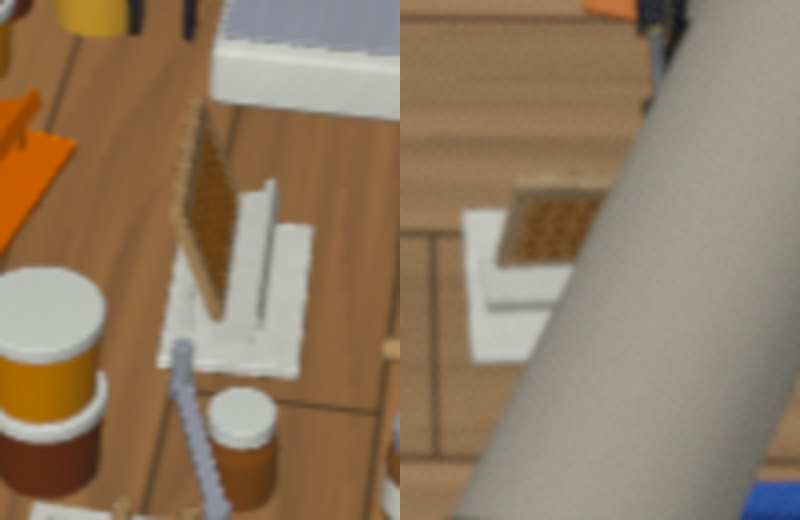

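The frame stands on the easel: in the side crop its near bottom corner is at (218,318) and its near top at (180,208), within about 3 mm of the prediction. Now back to the peg.

```bash
python3 -m handwheel '[[0,0,-0.5,0,0,-0.0564,0],[0,0,0,0,0,-0.0564,0],[0,0,0,0,0,-0.0564,0],[0,0,0,0,0,-0.0564,0],[0,0,0,0,0,0,0],[0,0,0,0,0,0,0]]' 10
python3 - <<'E'
from h import *
to([.5570,.0151,.17],.369)
E
```

```text
time: 20.7
tcp_pos: [0.6155, -0.2244, 0.2331]
tool_rot: [-0.001, 0.563, 0.827, 0.0]
contact_force: [-0.9, 0.7, 0.4]
opening: 0.501
gripper_force: 0.0
t 20.7 tcp [ 0.6155 -0.2244  0.2331] open 0.501 gf 0.0 F [-0.9  0.7  0.4] j [-0.17  0.43  0.64  1.33 -0.25  1.47  0.83]
shift [8.14  1.114 2.114] turn [-0.0006 -0.0009  0.0043]
```

```bash
python3 -m handwheel '[[0.9,0.12,0,0,0,0,0],[0.9,0.12,0,0,0,0,0],[0.9,0.12,0,0,0,0,0],[0.9,0.12,0,0,0,0,0],[0.9,0.12,0,0,0,0,0],[0.9,0.13,0,0,0,0,0],[0.9,0.13,0,0,0,0,0],[0.9,0.13,0,0,0,0,0],[0.9,0.13,0,0,0,0,0],[0,0,1,0,0,0,0],[0,0,0.8,0,0,0,0],[0,0,0,0,0,0,0],[0,0,0,0,0,0,0]]' 10
python3 - <<'E'
from h import *
to([.5570,.0151,.114],.369)
E
```

```text
time: 21.78
tcp_pos: [0.5561, 0.0136, 0.1791]
tool_rot: [-0.001, 0.563, 0.827, -0.001]
contact_force: [-0.4, -0.5, 0.7]
opening: 0.502
gripper_force: 0.0
t 21.78 tcp [0.5561 0.0136 0.1791] open 0.502 gf 0.0 F [-0.4 -0.5  0.7] j [-0.57  0.2   0.53  1.68 -0.1   1.29  0.36]
shift [0.032 0.053 2.17 ] turn [-0.0018 -0.001   0.004 ]
```

```bash
python3 -m handwheel '[[0.03,0.05,0.5,0,0,0,0],[0,0,0.6,0,0,0,0],[0,0,0.6,0,0,0,0],[0,0,0.46,0,0,0,0],[0,0,0,0,0,0,0]]' 10
python3 -m handwheel '[[0,0,0,0,0,0,1],[0,0,0,0,0,0,1],[0,0,0,0,0,0,1],[0,0,0,0,0,0,1],[0,0,0,0,0,0,1],[0,0,0,0,0,0,1],[0,0,0,0,0,0,1],[0,0,0,0,0,0,1]]' 10
python3 - <<'E'
from h import *
to([.6366,.1237,.114],np.pi/2)
E
```

```text
time: 22.2
tcp_pos: [0.557, 0.0148, 0.1137]
tool_rot: [-0.001, 0.563, 0.827, -0.001]
contact_force: [0.2, 0.6, -0.3]
opening: 0.502
gripper_force: 0.0
time: 22.87
tcp_pos: [0.5576, 0.0152, 0.1149]
tool_rot: [-0.001, 0.562, 0.827, 0.001]
contact_force: [-0.8, -0.4, 5.0]
opening: 0.157
gripper_force: 10.0
t 22.87 tcp [0.5576 0.0152 0.1149] open 0.157 gf 10.0 F [-0.8 -0.4  5. ] j [-0.55  0.25  0.52  1.76 -0.14  1.16  0.38]
shift [2.394 3.779 0.035] turn [ 0.0009 -0.0008 -0.7959]
```

Gripped. Swinging it shut by the reversed arc.

```bash
python3 -m handwheel '[[0.02,0.406,0,0,0,-0.0667,1],[0.02,0.406,0,0,0,-0.0667,1],[0.02,0.406,0,0,0,-0.0667,1],[0.02,0.406,0,0,0,-0.0667,1],[0.02,0.406,0,0,0,-0.0667,1],[0.02,0.406,0,0,0,-0.0667,1],[0,0,0,0,0,0,1]]' 10
python3 - <<'E'
from h import *
to([.6366,.1237,.114],np.pi/2)
E
```

```text
time: 23.45
tcp_pos: [0.6167, 0.0602, 0.115]
tool_rot: [0.002, 0.289, 0.957, 0.0]
contact_force: [7.3, -4.5, 0.1]
opening: 0.152
gripper_force: 10.0
t 23.45 tcp [0.6167 0.0602 0.115 ] open 0.152 gf 10.0 F [ 7.3 -4.5  0.1] j [-0.49  0.38  0.41  1.59 -0.16  1.2   0.93]
shift [0.62  2.128 0.035] turn [ 0.0006  0.0027 -0.3911]
```

```bash
python3 -m handwheel '[[0.02,0.406,0,0,0,-0.0667,1],[0.02,0.406,0,0,0,-0.0667,1],[0.02,0.406,0,0,0,-0.0667,1],[0.02,0.406,0,0,0,-0.0667,1],[0.02,0.3,0,0,0,-0.0667,1],[0,0.15,0,0,0,-0.05,1],[0,0,0,0,0,0,1]]' 10
for i in 1 2; do python3 -m handwheel '[[0,0.1,0,0,0,0,1],[0,0,0,0,0,0,1]]' |grep -E "tcp|cont|open";done
```

```text
time: 24.03
tcp_pos: [0.637, 0.119, 0.1153]
tool_rot: [0.003, 0.006, 1.0, 0.001]
contact_force: [13.3, -0.7, -1.8]
opening: 0.155
gripper_force: 10.0
tcp_pos: [0.637, 0.1209, 0.1154]
contact_force: [12.0, -1.2, -1.1]
opening: 0.157
tcp_pos: [0.637, 0.124, 0.1154]
contact_force: [12.8, -0.8, -2.0]
opening: 0.157
```

```bash
for i in 1 2 3 4; do python3 -m handwheel '[[0.03,0.08,0,0,0,0,1],[0,0,0,0,0,0,1]]' |grep -E "tcp|cont";done
```

```text
tcp_pos: [0.6363, 0.1264, 0.1155]
contact_force: [13.2, -0.3, -1.8]
tcp_pos: [0.6355, 0.1289, 0.1156]
contact_force: [12.6, -0.5, -1.9]
tcp_pos: [0.6346, 0.1298, 0.1156]
contact_force: [12.3, -4.1, 0.2]
tcp_pos: [0.634, 0.1298, 0.1156]
contact_force: [12.5, -9.9, -0.5]
```

The bar has reached its stop (y = 0.1298, expected 0.129). Releasing and backing away.

```bash
python3 -m handwheel '[[0,-0.04,0,0,0,0,1],[0,0,0,0,0,0,0.2],[0,0,0,0,0,0,0.2],[0,0,0,0,0,0,0.2],[0,0,0,0,0,0,0.2],[0,0,-0.3,0,0,0,0.2],[0,0,-0.8,0,0,0,0.2],[0,0,-1,0,0,0,0.2],[0,0,-1,0,0,0,0.2],[0,0,-1,0,0,0,0.2],[0,0,-1,0,0,0,0.2],[0.8,0.8,0,0,0,0,0.2],[0.8,0.8,0,0,0,0,0.2],[0.8,0.8,0,0,0,0,0.2],[0.8,0.8,0,0,0,0,0.2],[0.8,0.8,0,0,0,0,0.2],[0.8,0.8,0,0,0,0,0.2],[0,0.8,0,0,0,0,0.2],[0,0.8,0,0,0,0,0.2]]' 10
python3 -m handwheel '[[0,0.8,0,0,0,0,0.2],[0,0.8,0,0,0,0,0.2],[0,0.8,0,0,0,0,0.2],[0,0.8,0,0,0,0,0.2],[0,0,0,0,0,0,0.2],[0,0,0,0,0,0,0.2],[0,0,0,0,0,0,0.2]]' | grep -E "tcp|cont|time"
python3 - <<'E'
from h import *
from rig import eyes
out=[]
for n in("top","side"):
    d=eyes.get_image(n);pickle.dump(d,open(n+"7.pkl","wb"))
    out.append(cv2.resize(d["image"][140:340,230:480,::-1],None,fx=1.6,fy=1.6*1.25))
cv2.imwrite("pics/c9.png",np.hstack(out))
E
```

```text
time: 26.62
tcp_pos: [0.4885, 0.3291, 0.2694]
tool_rot: [-0.0, 0.008, 1.0, 0.001]
contact_force: [0.7, 0.2, 0.4]
opening: 0.405
gripper_force: 0.0
time: 27.2
tcp_pos: [0.492, 0.4228, 0.2683]
contact_force: [0.2, -0.7, 0.8]
```

View pics/c9.png

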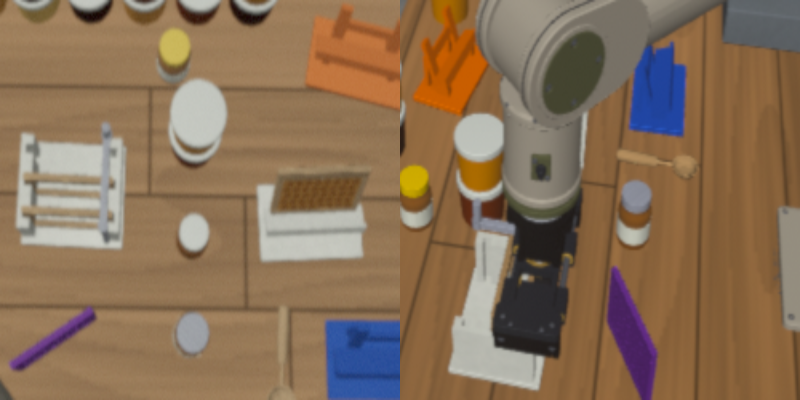

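The top view shows the keeper shut along column 105, both empty frames in their slots, and the full frame leaning square on the easel at about (318,190). Nothing else has moved, so I'm handing it in.

```bash
python3 -c "
from rig import ticket
print(ticket.job_done())"
```

```text
the job is handed in; nothing more can be done
None
```

The job is handed in (about 27 s of the 67 s used); no verdict came back. In the last pictures the full frame leans squarely on the white easel, the keeper bar is shut over the two empty frames in the rack, and no jar, tub or spoon looks moved. One risk: while I was probing for the keeper's peg, the shut fingers pressed on it with a reading of about 42 N downward. That is over the 40 N limit if it counts the fingers as well as the arm and gripper body.

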